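# Take the white reference with a leaf contact probe

### The job

Slide the dust cover of the white-reference block by its rib right up to its end stop, then lift the contact probe out of its leaning cradle and hold it upright with its nose square on the middle of the exposed white tile, pressing lightly so that the sprung tile sinks about half of its 8 mm travel. Finish while still holding the probe there in the gripper: do not put it down or let go. Keep the fingers off the tile, never press hard on it (12 N is too much), and leave the pots and the other things on the bench where they are.

Things in the scene. Friction and masses are not known exactly. Their poses are not given: they have to be found in the camera images.
- block: White-reference block, fixed to the bench: aluminium plate 90 x 220 x 28 mm (x, y, z), origin at the centre of its underside, z up. A round tile well (47 mm wide, 14 mm deep) is centred at y = -55 mm. Two side rails (inner edges of the lips at x = +-30 mm, tops 40.5 mm above the bench) run along its y and guide the sliding dust cover; a stop bar, top 38 mm above the bench, crosses at y = +73 to +81 mm.
- cover (a joint): Travel of the dust cover along the block's +y, in m: 0 = closed over the tile, 0.085 = fully open against the end stop (tile exposed). Starts closed or up to 15 mm open. Friction about 1.5 N, stays where it is left.
- cover_grip (a point): Grip point on the dust cover's upright rib (moves with the cover; axes parallel to the block's). The rib is 40 mm along the block's x, 12 mm thick along its y, and rises 26 mm from the cover plate; its top is 65 mm and the cover plate's top 35 mm above the bench. This point is at the rib's middle, 51 mm above the bench, 14 mm below the rib's top. The cover plate is 66 x 80 mm, the rib across its centre.
- tile_face (a point): White ceramic reference tile, a 44 mm disc facing straight up in the block's well, hidden under the cover until that is opened. This point is the centre of its upper face and moves with it, z up: 29.5 mm above the bench when not pressed, i.e. 1.5 mm proud of the block. It sits on a spring and can only move straight down.
- tile (a joint): How far the tile is pressed down, in m: 0 = up, 0.008 = bottomed out. Spring 0.8 N per mm with 1.2 N preload: about 4.4 N at half travel (4 mm).
- cradle: Charging cradle of the probe, fixed to the bench: foot 100 x 80 mm, grey, with a socket block (60 x 60 mm, its sloping top 52 to 67 mm above the bench) that leans by 0.26 rad towards the cradle's own -x. Origin under the socket at bench height. The socket is round, 34 mm wide and 36 mm deep, and so leaves the probe 1 mm of play all round.
- probe: Cordless contact probe (loose, 0.09 to 0.15 kg): white stick 150 mm long with a round section: barrel 32 mm wide for the lower 50 mm, grip 28 mm wide from 60 to 144 mm above the nose. Origin at the centre of its flat nose face (30 mm wide dark rubber ring end), z runs along the stick from the nose to the tail. It starts nose down in the cradle's socket, leaning as the socket does (with the play, 0.26 to 0.31 rad from vertical).
- probe_grip (a point): Point on the probe's axis 115 mm from its nose, 35 mm below the tail: a good place to hold it.
- pot_mid: Bystander: potted seedling in a terracotta pot, 66 mm wide, 60 mm tall, plant to about 80 mm; origin under its centre. Stands between block and cradle.
- pot_left: Bystander: potted seedling in a terracotta pot, 66 mm wide, 60 mm tall, plant to about 80 mm; origin under its centre. Stands to the left.
- pot_right: Bystander: potted seedling in a terracotta pot, 66 mm wide, 60 mm tall, plant to about 80 mm; origin under its centre. Stands at the far right.
- forceps: Bystander: steel forceps lying on the bench, 112 mm long (along x), 10 mm wide, 8 mm high, origin under the centre.
- dish: Bystander: clear closed petri dish, 93 mm wide, 16 mm high, origin under its centre.
- marker: Bystander: marker pen lying on the bench, 120 mm long (along x), 13 mm thick, origin under its centre.

How it is judged:
By the outcome, as a careful person would: the job done as asked, in the order asked, and still so for the second after the job is handed in, while the arm keeps its last pose, push and grip.
It also fails if it takes over 66 s, if anything falls off the work surface, if the arm or the gripper's body presses on something with over 40 N, if the wrist force passes 120 N, or if a joint passes its speed limit or range.

### The arm

A 6-joint arm with a two-finger parallel gripper is mounted at the origin on the work surface. World frame = base frame: x ahead of the robot, y to its left, z up, the work surface at z = 0. Lengths are in m, angles in rad, forces in N, time in s.
With the tool pointing down it reaches from about 0.375 to 0.9 m from the base axis. Payload 3.1 kg.
Tool frame: the origin (TCP) lies between the finger pads; the fingertips stand 8 mm ahead of it and the grasp point (between the pads) lies 11 mm behind it; z points along the fingers, y is the line along which they close (so a half turn about z gives the same grasp; the last joint's range is limited). The gripper opens to 87 mm and grips with 3 to 60 N. Pads are 19 mm wide; open, the fingers measure 117 mm over their backs; the gripper's body (75 mm by 190 mm) begins 51 mm behind the grasp point.
Start: joints at [0.933, 0.527, 1.433, -0, 1.181, -0.178], TCP at [0.277, 0.56, 0.231] pointing down, gripper open.
Joint ranges: [-3.08, 3.08], [-0.75, 2.2], [0.22, 2.44], [-1.43, 4.57], [0, 2.65], [-2.85, 2.85]. Speed limits (rad/s): [2.79, 2.79, 3.14, 3.14, 3.14, 3.14].

### API

Orientations are given as a unit quaternion [x, y, z, w].
In Python, from rig import robot, vision, job gives the robot as it stands.
- The arm moves only by the shell command python3 -m handwheel 'ROWS' [OPENING] [FORCE]. ROWS is JSON, a list of rows, each a list of 4 numbers: the shift along the tool's x, y, z as a fraction of full scale, then the turn about the tool's z as a fraction of full scale. A call has 1 to 20 rows; each row is the pose to reach, as a shift and turn from the pose commanded when the call began, along the tool's axes at that moment, turning the shorter way round; what a row does not reach only later rows make up. Full scale, the value 1, is 300 mm for a shift and 2 pi rad for a turn. A row lasts 1/12 s, in which the tool goes at most 41.7 mm and 7.16 degrees, less where a joint would pass 70% of its speed; a pose out of reach is approached as far as the arm can. A call with a number of a shift or a turn outside -1 to 1 is refused whole. A call with a gripper value outside its range is refused whole. OPENING is the opening in per cent of the stroke, from 0 (shut) to 100 (fully open), set as the call begins (- or left out, the last holds). The fingers move at their own pace and stop on an object; FORCE is the grip in N (left out, the last holds). Time passes only in rows, so rows that repeat a pose let the fingers close. It gives the time, the measured TCP pose, the force, the opening and the grip force at its end, in the units of the state.
- robot.get_obs(): the state, without advancing time (a new reading comes with each control period).
- vision.camera(name): name is "scene" or "side" or "wrist"; returns a dict with "frame" (384x512x3 uint8, red, green, blue), "K" (3x3 intrinsics, pixels), "k1" (the pictures are not rectified: a ray, as slopes to the right and down, at radius r is drawn at 1 + k1 r^2 times it, then the intrinsics apply), "cam_to_world" (4x4, takes a point from camera to world coordinates); the wrist camera has in their place "hand_eye" (4x4, takes a point from camera to tool coordinates, whose origin is the TCP and whose axes are the flange's). Camera axes: x right, y down, z forward; pixel columns grow to the right and rows downward; lengths in m; the calibration is good to about 2 mm. A picture is of the moment at which its call begins: read the wrist's pose just before it. There is no depth.
- job.hand_in(): hands the job in; it is judged then, once.
Trained networks look in the newest picture that a camera, given by its name, has taken for a name from the list of things; names that differ only in an ending like _2 or _b are one class to them, and where a whole thing is asked for, a point or a joint stands for the part that bears it (a point fixed in the world has none). Each returns a list of dicts, best first, with "conf" (0 to 1); they miss things now and then, are a little off and sometimes report something else, mostly with a low value. They report only what shows in the picture. A call takes as long as a camera call.
- vision.look_for(camera, label): "point" ([row, column] in pixels, amid what is visible of it).
- vision.outline_of(camera, label): "mask" (384x512 bool, what is visible of it) and "point" ([row, column] in pixels, amid what is visible of it).
The state is a dict: "time": time; "q": joint angles; "joint_velocities": joint speeds; "joint_torque": joint torques, N m; "position": TCP position; "tool_rot": TCP orientation; "ft_force": force on the tool from outside, world axes, zero at the start; "moment": the same for the moment, N m; "grip_width": finger opening in m; "grip_force": force on a finger pad.
Only numpy, scipy, OpenCV 4.12 (cv2) and the standard library are available. Lean on these libraries where they do the work, as an engineer would, in place of code of your own. Each camera call takes 0.05 s, during which the arm holds its last target. There are 200 camera calls.

## Working session

There is one attempt and no reset: what is moved stays moved. The work goes in short steps, Python scripts to look and compute and a shell command to move; the robot and the scene stay as the last step left them, time stands still between calls to the robot, and variables do not carry over. Pictures are saved under pics/ and viewed, at most 12 in all, crops included, and the job is handed in when it is done.

```bash
ls; mkdir -p pics
cat > h.py <<'E'
import numpy as np, cv2
from rig import robot, vision, job
from scipy.spatial.transform import Rotation as R
def cam(name):
    o=robot.get_obs(); c=vision.camera(name)
    if name=="wrist":
        T=np.eye(4);T[:3,:3]=R.from_quat(o["tool_rot"]).as_matrix();T[:3,3]=o["position"]
        c["cam_to_world"]=T@np.array(c["hand_eye"])
    return c
def ray(c,px):  # px=[row,col]
    K=np.array(c["K"]);k1=c["k1"]
    d=np.array([(px[1]-K[0,2])/K[0,0],(px[0]-K[1,2])/K[1,1]]);s=d.copy()
    for _ in range(30): s=d/(1+k1*(s@s))
    T=np.array(c["cam_to_world"]);v=T[:3,:3]@np.array([s[0],s[1],1]);return T[:3,3],v/np.linalg.norm(v)
def atz(c,px,z):
    o,v=ray(c,px);return o+v*(z-o[2])/v[2]
def tri(rs):
    A=0;b=0
    for o,v in rs:
        P=np.eye(3)-np.outer(v,v);A=A+P;b=b+P@o
    return np.linalg.solve(A,b)
def proj(c,p):
    T=np.linalg.inv(np.array(c["cam_to_world"]));q=T[:3,:3]@np.array(p)+T[:3,3];s=q[:2]/q[2];s=s*(1+c["k1"]*(s@s));K=np.array(c["K"])
    return [K[1,1]*s[1]+K[1,2],K[0,0]*s[0]+K[0,2]]
def save(c,n): cv2.imwrite("pics/"+n,c["frame"][:,:,::-1])
E
cat > a.py <<'E'
from h import *
C={n:cam(n) for n in("scene","side","wrist")}
o=robot.get_obs();print(o["tool_rot"],o["ft_force"],o["time"])
cv2.imwrite("pics/a.png",np.hstack([C["scene"]["frame"],C["side"]["frame"]])[:,:,::-1][:, :])
im=cv2.imread("pics/a.png");cv2.imwrite("pics/a.png",cv2.resize(np.vstack([im[:,:512],im[:,512:]]),(800//1,1200))[:600]) if 0 else None
save(C["scene"],"scene.png");save(C["side"],"side.png")
for l in "block cover cover_grip cradle probe probe_grip pot_mid pot_left pot_right forceps dish marker".split():
    rs=[]
    for n in C:
        r=vision.look_for(n,l)
        if r:
            print(l,n,np.round(r[0]["point"]),round(r[0]["conf"],2),np.round(atz(C[n],r[0]["point"],0.04),3))
            if n!="wrist" : rs.append(ray(C[n],r[0]["point"]))
    if len(rs)>1: print("   tri",np.round(tri(rs),3))
for n in C: print(n,np.round(C[n]["cam_to_world"],3).tolist())
E
python3 a.py
```

```text
pics
[ 2.27406987e-01  9.73799432e-01 -7.81131893e-04 -3.42809220e-04] [-0.58467954  0.66153546  0.35443671] 0.15
block scene [244. 278.] 0.63 [0.576 0.196 0.04 ]
block side [177. 246.] 0.76 [0.566 0.151 0.04 ]
   tri [0.572 0.188 0.015]
cover scene [231. 275.] 0.88 [0.559 0.149 0.04 ]
cover side [182. 242.] 0.81 [0.548 0.126 0.04 ]
   tri [0.553 0.144 0.026]
cover_grip scene [231. 278.] 0.7 [0.55  0.155 0.04 ]
cover_grip side [183. 243.] 0.56 [0.55 0.12 0.04]
   tri [0.55  0.147 0.022]
cradle scene [163. 243.] 0.95 [ 0.512 -0.161  0.04 ]
cradle side [254. 251.] 0.95 [ 0.506 -0.197  0.04 ]
   tri [ 0.508 -0.175  0.019]
probe scene [145. 250.] 0.78 [ 0.443 -0.221  0.04 ]
probe side [232. 238.] 0.91 [ 0.488 -0.107  0.04 ]
   tri [ 0.472 -0.177  0.106]
probe_grip scene [146. 249.] 0.72 [ 0.452 -0.219  0.04 ]
probe_grip side [230. 233.] 0.58 [ 0.478 -0.095  0.04 ]
   tri [ 0.471 -0.172  0.107]
pot_mid scene [202. 243.] 0.79 [ 0.598 -0.006  0.04 ]
pot_mid side [205. 268.] 0.65 [ 0.6   -0.007  0.04 ]
   tri [ 0.599 -0.007  0.04 ]
pot_left scene [292. 327.] 0.68 [0.531 0.417 0.04 ]
pot_left side [140. 219.] 0.79 [0.518 0.414 0.04 ]
   tri [0.524 0.418 0.035]
pot_right scene [158. 183.] 0.52 [ 0.706 -0.302  0.04 ]
pot_right side [270. 332.] 0.81 [ 0.691 -0.298  0.04 ]
   tri [ 0.699 -0.299  0.039]
dish scene [265. 244.] 0.86 [0.713 0.201 0.04 ]
dish side [175. 281.] 0.91 [0.683 0.136 0.04 ]
   tri [0.704 0.19  0.   ]
marker scene [112. 232.] 0.4 [ 0.422 -0.419  0.04 ]
marker side [354. 224.] 0.69 [ 0.39  -0.468  0.04 ]
   tri [ 0.4   -0.448  0.004]
scene [[-0.862, 0.44, -0.253, 0.879], [0.507, 0.738, -0.445, 0.571], [-0.01, -0.512, -0.859, 1.199], [0.0, 0.0, 0.0, 1.0]]
side [[0.975, -0.126, 0.181, 0.338], [-0.22, -0.568, 0.793, -0.956], [0.003, -0.814, -0.582, 0.821], [0.0, 0.0, 0.0, 1.0]]
wrist [[0.444, 0.853, 0.273, 0.2], [0.896, -0.423, -0.136, 0.598], [-0.001, 0.305, -0.952, 0.384], [0.0, 0.0, 0.0, 1.0]]
```

Run:
```python
import cv2
a=cv2.imread("pics/scene.png")[100:330,150:380];b=cv2.imread("pics/side.png")[100:330,150:380]
cv2.imwrite("pics/ab.png",cv2.resize(cv2.hconcat([a,b]),(800,400),interpolation=cv2.INTER_CUBIC))
```

```text
(no output)
```

View pics/ab.png

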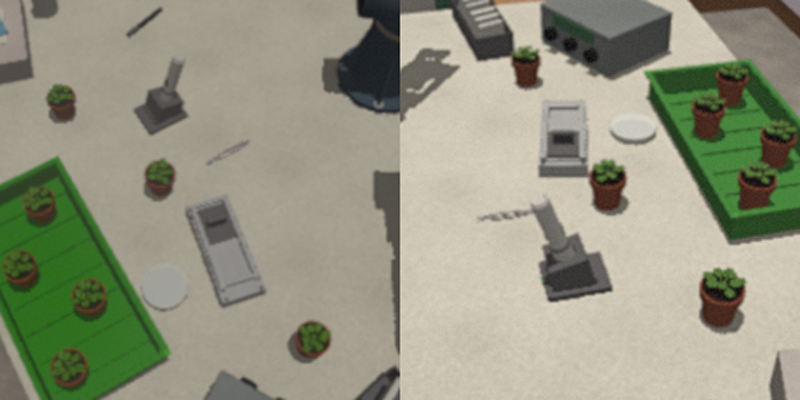

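The views show the block on the left with the cover over its near (-y) end. The cradle is on the right, with the probe leaning towards the robot. I'll move closer and use the wrist camera.

```bash
python3 -m handwheel '[[-1,-0.8,0,-0.073],[-1,-0.8,0,-0.073],[-1,-0.8,0,-0.073],[-1,-0.8,0,-0.073],[-1,-0.8,0,-0.073],[-1,-0.8,0,-0.073],[-1,-0.8,0,-0.073],[-1,-0.8,0,-0.073],[-1,-0.8,0,-0.073],[-1,-0.8,0,-0.073],[-1,-0.8,0,-0.073],[-1,-0.8,0,-0.073]]' 100
cat > b.py <<'E'
from h import *
import sys,pickle
c=cam("wrist");o=robot.get_obs();print(o["position"],o["tool_rot"],o["q"],o["time"])
save(c,sys.argv[1]+".png")
for l in sys.argv[2:]:
    for r in vision.outline_of("wrist",l)[:1]:
        m=r["mask"];b=cv2.minAreaRect(np.argwhere(m).astype(np.float32));print(l,r["point"],r["conf"],m.sum(),np.round(b[0]),np.round(b[1]),b[2],np.round(atz(c,r["point"],.04),3))
pickle.dump({k:c[k] for k in("K","k1","cam_to_world","frame")},open(sys.argv[1]+".pkl","wb"))
E
python3 b.py w1 block cover cover_grip
```

```text
time: 2.95
position: [0.4398, 0.2117, 0.2306]
tool_rot: [0.001, 1.0, 0.0, -0.0]
ft_force: [-0.6, -0.1, -0.4]
grip_width: 0.0871
grip_force: 0.0
[0.4392215  0.2125384  0.23058734] [ 5.09548806e-04  9.99999813e-01  2.79856291e-04 -1.87271592e-04] [ 2.20794961e-01  3.44073804e-01  1.76829403e+00  7.33089078e-04
  1.02946749e+00 -1.34936009e+00] 3.0
block [252.6, 239.5] 0.7 8542 [257. 238.] [181.  66.] 79.50852966308594 [0.538 0.189 0.04 ]
cover [260.2, 204.6] 0.86 1789 [263. 204.] [51. 40.] 83.48019409179688 [0.548 0.147 0.04 ]
cover_grip [257.5, 200.6] 0.69 1729 [263. 204.] [49. 40.] 82.09283447265625 [0.544 0.142 0.04 ]
```

View pics/w1.png

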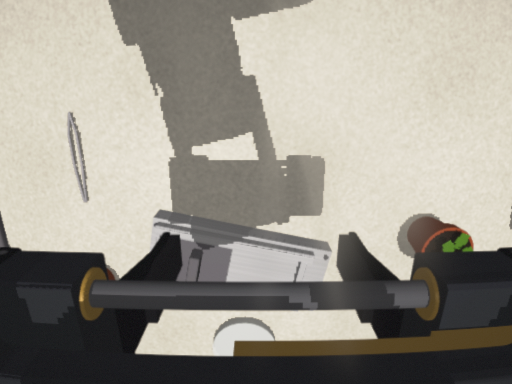

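The block shows in the upper-middle of the wrist view: its near edge runs from (155,213) to (330,243) as (col,row), a yaw of about -10°. The gripper hides the rest of it. I'll shift forward and align with it.

```bash
python3 -m handwheel '[[-0.4,-0.15,0,0.028],[-0.4,-0.15,0,0.028],[-0.4,-0.15,0,0.028],[-0.4,-0.15,0,0.028],[-0.4,-0.15,0,0.028]]' 100
python3 b.py w2 block cover cover_grip | cut -c1-200
```

```text
time: 3.57
position: [0.5614, 0.1676, 0.2301]
tool_rot: [0.088, 0.996, 0.0, 0.001]
ft_force: [-0.6, 0.0, -0.5]
grip_width: 0.087
grip_force: 0.0
[0.5590642  0.16809034 0.22990422] [ 8.75980951e-02  9.96155532e-01  4.67687729e-05 -8.52909727e-04] [ 1.00549665e-01  4.73164920e-01  1.53814915e+00  4.54167391e-04
  1.13193680e+00 -1.29501889e+00] 3.6167
block [166.3, 270.6] 0.67 15733 [166. 273.] [201.  83.] 88.09085083007812 [0.558 0.182 0.04 ]
cover [167.8, 230.2] 0.89 3895 [169. 227.] [73. 55.] 87.95458984375 [0.551 0.138 0.04 ]
cover_grip [167.1, 226.9] 0.73 3869 [170. 228.] [73. 55.] 90.0 [0.55  0.135 0.04 ]
```

View pics/w2.png

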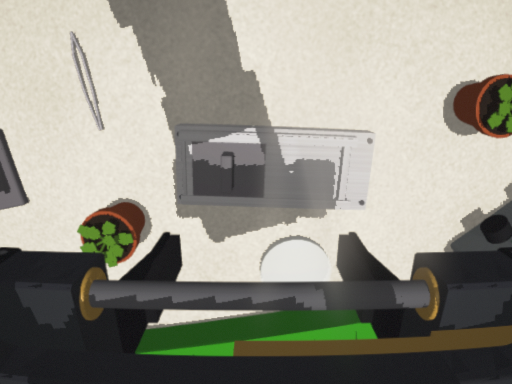

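The block is at rows 125–210, columns 175–373. The cover's dark plate is at columns 192–265 with the rib near (227,172), and the stop bar is near column 342. I'll take a second, closer view from one side to triangulate.

```bash
python3 -m handwheel '[[-0.1,-0.25,0.2,0],[-0.1,-0.25,0.2,0],[-0.1,-0.25,0.2,0],[-0.1,-0.25,0.2,0]]' 100
python3 b.py w3 block cover cover_grip | cut -c1-200
python3 - <<'E'
import cv2
a=cv2.imread("pics/w2.png")[110:220,160:390];b=cv2.imread("pics/w3.png")[90:240,180:500]
cv2.imwrite("pics/z.png",cv2.vconcat([cv2.resize(a,(690,330),interpolation=cv2.INTER_CUBIC)[:270],cv2.resize(b,(690,323),interpolation=cv2.INTER_CUBIC)]))
E
```

```text
time: 4.1
position: [0.5737, 0.0864, 0.1682]
tool_rot: [0.089, 0.996, -0.0, -0.003]
ft_force: [-0.2, 0.2, 0.4]
grip_width: 0.0875
grip_force: 0.0
[0.57431922 0.08792409 0.16958671] [ 8.89081921e-02  9.96038156e-01  1.96469185e-04 -1.81266286e-03] [-4.06111218e-02  5.46454601e-01  1.60216735e+00  6.76415042e-04
  9.96572870e-01 -1.43372411e+00] 4.15
block [156.5, 353.6] 0.85 22323 [155. 360.] [238.  99.] 88.13737487792969 [0.559 0.175 0.04 ]
cover [154.9, 310.1] 0.73 6135 [157. 309.] [93. 70.] 88.09085083007812 [0.551 0.137 0.04 ]
cover_grip [153.2, 304.2] 0.84 6002 [156. 308.] [91. 69.] 88.21009063720703 [0.548 0.132 0.04 ]
```

View pics/z.png

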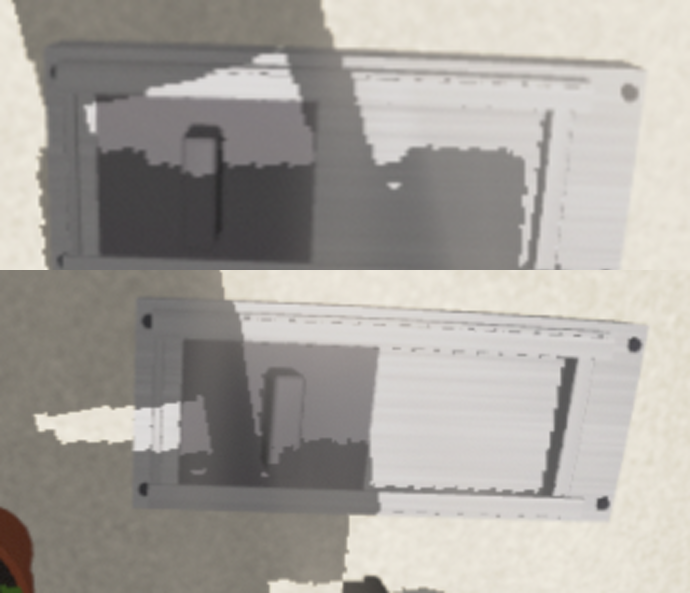

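The screws, corners and rib top are legible in both crops, so I can compute their positions.

Run:
```python
from h import *
import pickle
a,b=[pickle.load(open(f"w{i}.pkl","rb")) for i in(2,3)]
print("rib top",tri([ray(a,[172.7,227]),ray(b,[159.1,314.3])]))
for n,p,q in[("TR",(140.7,370),(124.8,474)),("TL",(134,178.3),(113.7,248.2)),("BL",(197,180.7),(191.6,246.8))]: print(n,tri([ray(a,p),ray(b,q)]))
S={n:atz(b,p,.028) for n,p in dict(TL=(113.7,248.2),TR=(124.8,474),BR=(198,459.2),BL=(191.6,246.8),cTL=(104,243.5),cTR=(116,480.5),cBR=(206,463),cBL=(200,241.7)).items()}
for k in S: print(k,np.round(S[k],4))
for p in("","c"):
    c=sum(S[p+k] for k in("TL","TR","BR","BL"))/4; d=S[p+"TR"]+S[p+"BR"]-S[p+"TL"]-S[p+"BL"]
    print(p,c,np.degrees(np.arctan2(d[1],d[0])),np.linalg.norm(d)/2)
print("rib at .065",atz(b,(159.1,314.3),.065),atz(a,(172.7,227),.065))
```

```text
rib top [0.55060842 0.13676944 0.06180068]
TR [0.55099836 0.29476765 0.02782329]
TL [0.50645293 0.08919525 0.03129049]
BL [0.57600591 0.07466168 0.03300884]
TL [0.5068 0.0891 0.028 ]
TR [0.5511 0.2947 0.028 ]
BR [0.6213 0.2795 0.028 ]
BL [0.5774 0.0742 0.028 ]
cTL [0.4978 0.0866 0.028 ]
cTR [0.5438 0.3014 0.028 ]
cBR [0.6306 0.2836 0.028 ]
cBL [0.5847 0.0678 0.028 ]
 [0.56413189 0.18435261 0.028     ] 77.87378492963505 0.2101197554166372
c [0.56424302 0.18485218 0.028     ] 77.93991565316408 0.22016432841823186
rib at .065 [0.54936305 0.13632381 0.065     ] [0.55039929 0.13721147 0.065     ]
```

```bash
python3 -m handwheel '[[0.101,0.146,0.2,0.0055],[0.101,0.146,0.2,0.0055],[0.101,0.146,0.22,0.0055],[0.101,0.146,0.22,0.0055],[0.101,0.146,0.22,0.0055]]' 100
python3 - <<'E'
from h import *
o=robot.get_obs();R_=R.from_quat(o["tool_rot"]).as_matrix();print(o["position"],R_.round(4).tolist(),o["ft_force"])
d=np.array([.552,.1365,.049])-o["position"];print(R_.T@d/.3)
E
```

```text
time: 4.72
position: [0.5544, 0.1376, 0.1054]
tool_rot: [0.104, 0.995, 0.0, 0.001]
ft_force: [-0.2, 0.6, 0.6]
grip_width: 0.0868
grip_force: 0.0
[0.5543898  0.13764907 0.10543154] [[-0.9784, 0.2069, 0.002], [0.2069, 0.9784, -0.0001], [-0.002, 0.0004, -1.0]] [-0.21507372  0.62544902  0.58718096]
[ 0.00737068 -0.00546196  0.18808911]
```

```bash
python3 -m handwheel '[[0.006,-0.005,0.09,0],[0.006,-0.005,0.18,0],[0.006,-0.005,0.188,0],[0.006,-0.005,0.188,0]]' 100; python3 -m handwheel '[[0,0,0,0],[0,0,0,0],[0,0,0,0],[0,0,0,0],[0,0,0,0],[0,0,0,0],[0,0,0,0],[0,0,0,0]]' 0 15
```

```text
time: 5.05
position: [0.5521, 0.1352, 0.0484]
tool_rot: [0.105, 0.994, -0.0, -0.0]
ft_force: [-0.2, 0.5, -0.3]
grip_width: 0.087
grip_force: 0.0
time: 5.72
position: [0.5516, 0.1356, 0.0482]
tool_rot: [0.105, 0.994, -0.0, -0.0]
ft_force: [-0.7, 0.7, 0.4]
grip_width: 0.0414
grip_force: 0.0
```

```bash
python3 -m handwheel '[[0,0,0,0],[0,0,0,0],[0,0,0,0],[0,0,0,0],[0,0,0,0],[0,0,0,0],[0,0,0,0],[0,0,0,0]]' 0 15
```

```text
time: 6.38
position: [0.5516, 0.1355, 0.0481]
tool_rot: [0.105, 0.994, -0.0, -0.0]
ft_force: [0.7, -0.5, 0.3]
grip_width: 0.0115
grip_force: 15.0
```

```bash
python3 -m handwheel '[[0,0.04,0,0],[0,0.08,0,0],[0,0.12,0,0],[0,0.16,0,0],[0,0.2,0,0],[0,0.23,0,0],[0,0.25,0,0],[0,0.25,0,0]]' 0 15;python3 -m handwheel '[[0,0.005,0,0],[0,0.01,0,0],[0,0.015,0,0],[0,0.02,0,0],[0,0.02,0,0]]' 0 15
```

```text
time: 7.05
position: [0.5678, 0.2111, 0.0481]
tool_rot: [0.105, 0.995, 0.001, 0.001]
ft_force: [0.8, 1.8, -2.5]
grip_width: 0.0117
grip_force: 15.0
time: 7.47
position: [0.5683, 0.2136, 0.0481]
tool_rot: [0.105, 0.994, -0.001, -0.0]
ft_force: [1.0, -4.9, -0.3]
grip_width: 0.0118
grip_force: 15.0
```

```bash
python3 -m handwheel '[[0,0.005,0,0],[0,0.008,0,0],[0,0.008,0,0],[0,0.008,0,0]]' 0 15
```

```text
time: 7.8
position: [0.5683, 0.2137, 0.0481]
tool_rot: [0.105, 0.995, -0.003, -0.001]
ft_force: [0.1, -12.1, 1.1]
grip_width: 0.0119
grip_force: 15.0
```

```bash
python3 -m handwheel '[[0,-0.008,0,0],[0,-0.008,0,0],[0,-0.008,0,0],[0,-0.008,0,0]]' 35; python3 -m handwheel '[[0,0,-0.1,0],[0,0,-0.23,0],[0,0,-0.36,0],[0,0,-0.5,0],[0,0,-0.6,0],[0,0,-0.6,0]]' 100
python3 a.py | grep -E "^(cover|tile|probe)" -A1
```

```text
time: 8.13
position: [0.5686, 0.2153, 0.0483]
tool_rot: [0.105, 0.994, 0.0, 0.0]
ft_force: [-0.3, 0.5, 0.3]
grip_width: 0.0281
grip_force: 0.0
time: 8.63
position: [0.5729, 0.2165, 0.2362]
tool_rot: [0.105, 0.994, 0.003, 0.007]
ft_force: [1.2, 0.1, 0.7]
grip_width: 0.0624
grip_force: 0.0
cover scene [250. 281.] 0.79 [0.578 0.218 0.04 ]
cover side [165. 242.] 0.48 [0.567 0.223 0.04 ]
   tri [0.572 0.22  0.04 ]
cover_grip scene [248. 284.] 0.71 [0.567 0.22  0.04 ]
cover_grip side [170. 242.] 0.61 [0.56  0.193 0.04 ]
cover_grip wrist [168. 255.] 0.64 [0.565 0.213 0.04 ]
   tri [0.564 0.215 0.025]
--
probe scene [144. 249.] 0.69 [ 0.444 -0.229  0.04 ]
probe side [233. 237.] 0.83 [ 0.487 -0.11   0.04 ]
   tri [ 0.472 -0.182  0.108]
probe_grip scene [144. 247.] 0.49 [ 0.452 -0.233  0.04 ]
probe_grip side [232. 236.] 0.83 [ 0.484 -0.106  0.04 ]
probe_grip wrist [170. 257.] 0.59 [0.567 0.215 0.04 ]
   tri [ 0.474 -0.184  0.11 ]
```

```bash
python3 -m handwheel '[[-0.12,-1,-0.07,0],[-0.12,-1,-0.07,0],[-0.12,-1,-0.07,0],[-0.12,-1,-0.07,0],[-0.12,-1,-0.07,0],[-0.12,-1,-0.07,0],[-0.12,-1,-0.07,0],[-0.12,-1,-0.07,0],[-0.12,-1,-0.07,0]]' 100 | head -2
python3 b.py v1 cradle probe probe_grip
python3 -m handwheel '[[-0.05,-0.45,0,0],[-0.05,-0.45,0,0],[-0.05,-0.45,0,0],[-0.05,-0.45,0,0],[-0.05,-0.45,0,0]]' 100 | head -2
python3 b.py v2 cradle probe probe_grip
python3 - <<'E'
import cv2
a=cv2.imread("pics/v1.png")[:290,:400];b=cv2.imread("pics/v2.png")[:290,112:]
cv2.imwrite("pics/v.png",cv2.hconcat([a,b]))
E
```

```text
time: 11.33
position: [0.5413, -0.0896, 0.2496]
[ 0.54102088 -0.08734586  0.24925496] [1.06856145e-01 9.94274439e-01 2.72082586e-04 1.74455204e-04] [-3.64362225e-01  4.01233145e-01  1.60535746e+00  6.78513479e-04
  1.13480318e+00 -1.72132393e+00] 11.3833
cradle [158.5, 187.9] 0.88 4367 [149. 180.] [84. 74.] 12.26477336883545 [ 0.513 -0.166  0.04 ]
probe [132.2, 139.8] 0.59 2709 [133. 141.] [89. 38.] 63.43495178222656 [ 0.472 -0.211  0.04 ]
probe_grip [129.8, 139.0] 0.85 2763 [133. 141.] [89. 38.] 63.43495178222656 [ 0.469 -0.211  0.04 ]
time: 11.95
position: [0.5279, -0.2227, 0.2489]
[ 0.52763921 -0.22051934  0.24878638] [ 1.05420688e-01  9.94427450e-01  6.68834113e-04 -2.79073179e-04] [-5.91701967e-01  4.35092832e-01  1.54694636e+00  1.00534830e-03
  1.16067206e+00 -1.95166574e+00] 12.0
cradle [145.8, 283.7] 0.58 3825 [136. 292.] [84. 68.] 11.976131439208984 [ 0.509 -0.19   0.04 ]
probe [112.0, 295.8] 0.7 2070 [113. 298.] [39. 65.] 85.60128784179688 [ 0.475 -0.17   0.04 ]
probe_grip [109.7, 296.5] 0.83 2039 [113. 298.] [38. 65.] 85.42607879638672 [ 0.473 -0.169  0.04 ]
```

View pics/v.png

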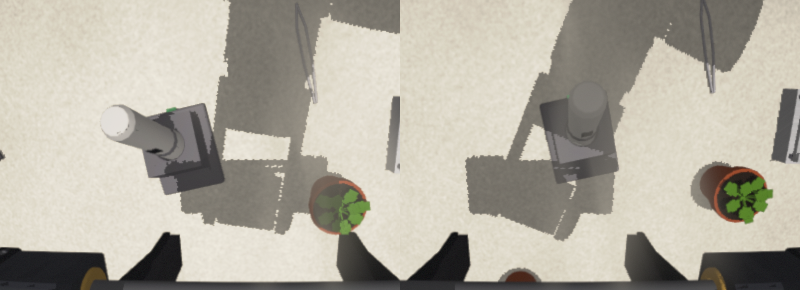

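The probe tail disc is at about (116,122) in v1 and (298,98) in v2. The probe leans towards world -x and the cradle axes are nearly aligned with the world. I'll fit the axis from the masks.

```bash
cat > fit.py <<'E'
from h import *
import pickle
from scipy.optimize import minimize
V=[]
from rig import vision
# masks: v2 is newest wrist picture; v1 mask rebuilt from colour is unreliable, so use tail points + v2 mask + scene/side masks
C={"wrist":pickle.load(open("v2.pkl","rb"))}
M={}
m=vision.outline_of("wrist","probe");M["wrist"]=m[0]["mask"]
for n in("scene","side"):
    C[n]=cam(n);m=vision.outline_of(n,"probe")
    if m and m[0]["conf"]>.4: M[n]=m[0]["mask"]
t=tri([ray(pickle.load(open("v1.pkl","rb")),[122,116]),ray(C["wrist"],[98,298])]);print("tail",t)
t2=np.linspace(0,2*np.pi,24)
def sil(c,p):
    T=np.array(p[:3]);d=np.array([p[3],p[4],1]);d/=np.linalg.norm(d)
    e=np.cross(d,[0,1,0]);e/=np.linalg.norm(e);f=np.cross(d,e)
    pts=[]
    for s in(0,p[5]): pts+=[proj(c,T-d*s+.014*(np.cos(a)*e+np.sin(a)*f)) for a in t2]
    pts=np.array(pts)[:,::-1]; im=np.zeros((384*4,512*4),np.uint8)
    cv2.fillConvexPoly(im,cv2.convexHull((pts*4+1.5).round().astype(np.int32)),1)
    return cv2.resize(im.astype(np.float32),(512,384),interpolation=cv2.INTER_AREA)
def cost(p):
    return sum(np.abs(sil(C[n],p)-M[n]).sum()/M[n].sum() for n in M)+((p[:3]-t)**2).sum()/.003**2*.05
p0=np.array([*t,-.28,0,.1])
sx=[p0]+[p0+np.eye(6)[i]*[.006,.006,.006,.1,.1,.02][i] for i in range(6)]
r=minimize(cost,p0,method="Nelder-Mead",options=dict(initial_simplex=sx,maxiter=400));p=r.x
d=np.array([p[3],p[4],1]);d/=np.linalg.norm(d)
print(list(M),r.fun,p.round(4),"lean",np.arccos(d[2]),"az",np.degrees(np.arctan2(d[1],d[0])))
print("grip",p[:3]-.035*d,"nose",p[:3]-.15*d)
E
python3 fit.py
```

```text
tail [ 0.45570317 -0.1784147   0.16443907]
['wrist', 'scene', 'side'] 0.3733411920004615 [ 0.4566 -0.1774  0.1638 -0.3114 -0.0096  0.1137] lean 0.30205321948520414 az -178.23148260792385
grip [ 0.46705647 -0.17708352  0.13037684] nose [ 0.5012505  -0.17602774  0.02058315]
```

```bash
python3 -m handwheel '[[0.228,0.099,0,0.214],[0.228,0.099,0,0.214],[0.228,0.099,0,0.214],[0.228,0.099,0,0.214],[0.228,0.099,0,0.214],[0.228,0.099,0,0.214],[0.228,0.099,0,0.214],[0.228,0.099,0,0.214],[0.228,0.099,0,0.214],[0.228,0.099,0,0.214],[0.228,0.099,0,0.214],[0.228,0.099,0,0.214],[0.228,0.099,0,0.214]]' 100 >/dev/null
cat > go.py <<'E'
from h import *
import sys
o=robot.get_obs();Q=R.from_quat(o["tool_rot"]).as_matrix();print(o["position"],"yang",np.degrees(np.arctan2(Q[1,1],Q[0,1])),"F",o["ft_force"],o["moment"],o["grip_width"],o["grip_force"],o["time"])
if len(sys.argv)>3:print("rows",(Q.T@(np.array(sys.argv[1:4],float)-o["position"])/.3).round(4))
E
python3 go.py .467 -.177 .119; python3 b.py v3 probe probe_grip
```

```text
[ 0.46683667 -0.17766845  0.24927359] yang 1.063311883911856 F [-0.50556954 -0.79026408  0.08317669] [-0.09387695  0.08535003  0.01355742] 0.08702825751767962 0.0 13.4833
rows [0.0023 0.0005 0.4342]
[ 0.46682975 -0.17772183  0.24924377] [7.00601714e-01 7.13552544e-01 1.76109334e-05 7.09965955e-05] [-5.87849279e-01  3.34476115e-01  1.71911846e+00  9.04029966e-06
  1.08785200e+00 -6.06168971e-01] 13.5333
probe [187.7, 262.4] 0.97 2168 [188. 262.] [33. 77.] 42.87890625 [ 0.471 -0.201  0.04 ]
probe_grip [188.2, 264.3] 0.58 2273 [188. 263.] [35. 77.] 45.0 [ 0.473 -0.201  0.04 ]
```

View pics/v3.png

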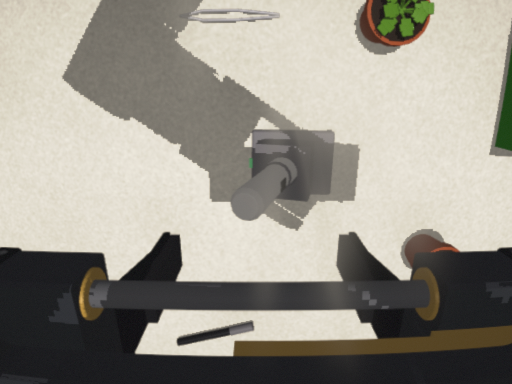

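The cradle edges are square with the tool. The probe tail is at (248,202), between the fingers and leaning left (world -x). I'll descend now.

```bash
python3 - <<'E'
from h import *
import pickle
c=pickle.load(open("v3.pkl","rb"));print(atz(c,[202,248],.164),atz(c,[172,286],.062))
E
python3 -m handwheel '[[0.002,0,0.12,0],[0.002,0,0.24,0],[0.002,0,0.35,0],[0.002,0,0.43,0],[0.002,0,0.43,0],[0.002,0,0.43,0]]' 100
```

```text
[ 0.45758467 -0.1759183   0.164     ] [ 0.4954088  -0.17626549  0.062     ]
time: 14.13
position: [0.4662, -0.177, 0.1194]
tool_rot: [0.701, 0.713, -0.0, -0.001]
ft_force: [-0.0, -0.1, 0.1]
grip_width: 0.0871
grip_force: 0.0
```

```bash
python3 -m handwheel '[[0,0,0,0],[0,0,0,0],[0,0,0,0],[0,0,0,0],[0,0,0,0],[0,0,0,0],[0,0,0,0],[0,0,0,0],[0,0,0,0],[0,0,0,0],[0,0,0,0],[0,0,0,0]]' 0 8; python3 go.py
```

```text
time: 15.13
position: [0.4677, -0.1778, 0.1205]
tool_rot: [0.702, 0.713, 0.0, 0.001]
ft_force: [2.7, 0.7, 3.4]
grip_width: 0.0408
grip_force: 7.6
[ 0.46766073 -0.17777809  0.12048103] yang 0.8787684493595561 F [2.67802514 0.71999737 3.39804627] [-0.08793847 -0.59328021 -0.04344264] 0.040783550766366604 7.59063184261322 15.1333
```

```bash
python3 -m handwheel '[[0,-0.007,-0.025,0],[0,-0.014,-0.05,0],[0,-0.021,-0.075,0],[0,-0.028,-0.1,0],[0,-0.028,-0.1,0]]' 0 8; python3 go.py
```

```text
time: 15.55
position: [0.4582, -0.1777, 0.1519]
tool_rot: [0.702, 0.713, -0.0, 0.001]
ft_force: [2.6, -0.5, 0.5]
grip_width: 0.041
grip_force: 7.4
[ 0.45821658 -0.17768855  0.15187083] yang 0.9007688673167003 F [ 2.59212237 -0.47279385  0.47131345] [-0.08749862 -0.46049293  0.02738276] 0.041047791614022985 7.399177132174373 15.55
```

```bash
python3 -m handwheel '[[0,-0.007,-0.025,0],[0,-0.014,-0.05,0],[0,-0.02,-0.075,0],[0,-0.028,-0.11,0],[0,-0.028,-0.2,0],[0,-0.028,-0.3,0],[0,-0.028,-0.3,0],[0,-0.028,-0.3,0]]' 0 8; python3 go.py; python3 b.py v4 probe cradle
```

```text
time: 16.22
position: [0.4503, -0.178, 0.242]
tool_rot: [0.702, 0.713, 0.0, 0.002]
ft_force: [-1.1, 0.6, -1.1]
grip_width: 0.0275
grip_force: 8.0
[ 0.45031374 -0.17803151  0.24203892] yang 0.8978531210173114 F [-1.13714685  0.55043053 -1.07362928] [-0.0891296   0.05232013 -0.04477566] 0.027469648820229144 7.993187072643195 16.2167
[ 0.44939224 -0.17738483  0.24060729] [ 7.01548755e-01  7.12621446e-01 -1.25276842e-04  5.83084913e-05] [-6.07599651e-01  3.23557051e-01  1.76714597e+00 -3.07282907e-04
  1.05081709e+00 -6.23106293e-01] 16.2667
probe [243.6, 259.1] 0.7 5364 [253. 258.] [ 57. 148.] 90.0 [ 0.452 -0.27   0.04 ]
cradle [162.1, 304.2] 0.75 5402 [164. 305.] [84. 73.] 85.60128784179688 [ 0.501 -0.169  0.04 ]
```

Run:
```python
from h import *
c=cam("side");s=cam("scene");a=c["frame"][120:320,150:350];b=s["frame"][70:270,150:350]
cv2.imwrite("pics/l.png",cv2.resize(cv2.hconcat([a,b]),(800,400),interpolation=cv2.INTER_CUBIC)[:,:,::-1])
```

```text
(no output)
```

View pics/l.png

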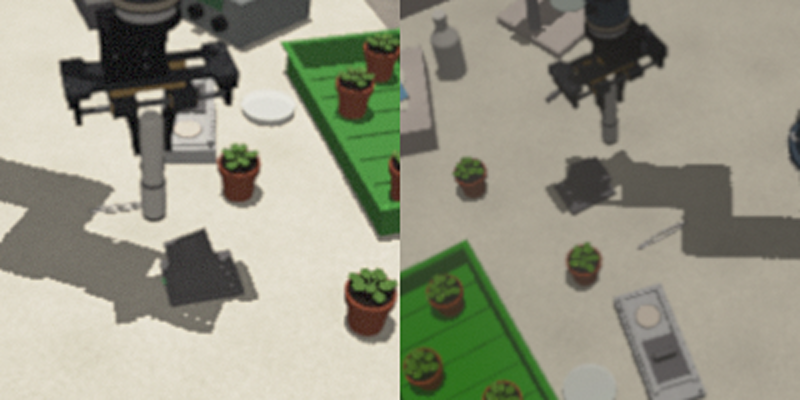

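The probe is out, upright and held 27.5 mm wide. The tile is exposed and nothing has moved. I'll firm the grip and carry it over the tile.

```bash
python3 -m handwheel '[[0.05,0.018,0,0],[0.15,0.05,0,0],[0.27,0.1,0,0],[0.39,0.14,0,0],[0.51,0.18,0,0],[0.63,0.23,0,0],[0.75,0.27,0,0],[0.87,0.31,0,0],[0.95,0.34,0,0],[1,0.36,0,0],[1,0.36,0,0],[1,0.36,0,0]]' 0 25
cat > nose.py <<'E'
from h import *
import sys
from scipy.optimize import minimize
C={};M={}
for n in("wrist","side","scene"):
    C[n]=cam(n);m=vision.outline_of(n,"probe")
    if m: M[n]=m[0]["mask"];print(n,m[0]["conf"],m[0]["mask"].sum(),m[0]["point"])
    for q in vision.outline_of(n,"tile_face")[:1]:print(" tile",n,q["conf"],q["mask"].sum(),q["point"],atz(C[n],q["point"],.0295).round(4))
save(C["wrist"],sys.argv[1]+".png")
o=robot.get_obs();p=np.array(o["position"])
t2=np.linspace(0,2*np.pi,24)
def sil(c,q,L):
    T=np.array(q[:3]);d=np.array([q[3],q[4],1]);d/=np.linalg.norm(d);e=np.cross(d,[0,1,0]);e/=np.linalg.norm(e);f=np.cross(d,e)
    im=np.zeros((384*4,512*4),np.uint8)
    for A in([(0,.015),(.002,.016),(.05,.016)],[(.05,.016),(.06,.014)],[(.06,.014),(L,.014)]):
        pts=np.array([proj(c,T+d*s+r*(np.cos(a)*e+np.sin(a)*f)) for s,r in A for a in t2])[:,::-1]
        cv2.fillConvexPoly(im,cv2.convexHull((pts*4+1.5).round().astype(np.int32)),1)
    return cv2.resize(im.astype(np.float32),(512,384),interpolation=cv2.INTER_AREA)
K=list(M)
def cost(q): return sum(np.abs(sil(C[n],q,q[5+i])-M[n]).sum()/M[n].sum() for i,n in enumerate(K))
q0=np.array([p[0],p[1],p[2]-.1,0,0]+[.09]*len(K));st=[.004,.004,.006,.03,.03]+[.015]*len(K)
r=minimize(cost,q0,method="Nelder-Mead",options=dict(initial_simplex=[q0]+[q0+np.eye(len(q0))[i]*st[i] for i in range(len(q0))],maxiter=600))
print(K,round(r.fun,3),r.x.round(4),"nose-TCP",(r.x[:3]-p).round(4))
E
python3 nose.py n1; python3 go.py .5527 .1308 .24
```

```text
time: 17.47
position: [0.5526, 0.1247, 0.2388]
tool_rot: [0.701, 0.713, -0.001, -0.001]
ft_force: [0.0, 0.6, -1.5]
grip_width: 0.0273
grip_force: 25.0
wrist 0.58 5152 [241.1, 259.5]
 tile wrist 0.61 1124 [162.0, 258.7] [0.551  0.1318 0.0295]
side 0.85 448 [138.9, 242.1]
 tile side 0.49 93 [181.9, 246.1] [0.5642 0.138  0.0295]
scene 0.58 162 [208.5, 275.7]
 tile scene 0.59 97 [231.8, 273.5] [0.5624 0.1456 0.0295]
['wrist', 'side', 'scene'] 0.513 [0.5519 0.1234 0.1307 0.0027 0.0262 0.1123 0.1432 0.0381] nose-TCP [-0.0014  0.     -0.1095]
[0.5532731  0.12336536 0.24029631] yang 0.8296482449547857 F [-0.37916125  0.87578771 -1.34258902] [-0.05889056  0.04696378 -0.00851829] 0.027164815203341734 24.988356803369243 17.9167
rows [ 0.0248 -0.0016  0.001 ]
```

View pics/n1.png

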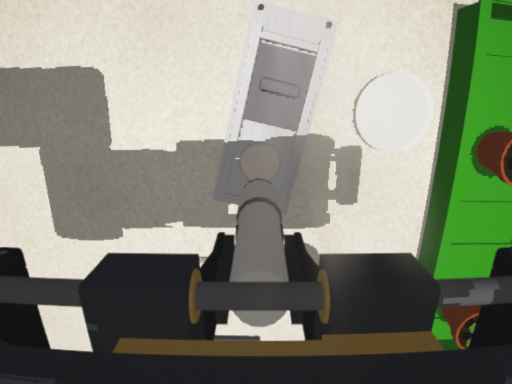

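The nose is at about (258,188) and the tile at (259,161). Tilt about the closing axis is poorly seen from here, so I'll turn the tool 90° to bring that plane into the side camera's view.

```bash
python3 -m handwheel '[[0.025,0,0,-0.248],[0.025,0,0,-0.248],[0.025,0,0,-0.248],[0.025,0,0,-0.248],[0.025,0,0,-0.248],[0.025,0,0,-0.248],[0.025,0,0,-0.248],[0.025,0,0,-0.248],[0.025,0,0,-0.248],[0.025,0,0,-0.248],[0.025,0,0,-0.248],[0.025,0,0,-0.248],[0.025,0,0,-0.248],[0.025,0,0,-0.248],[0.025,0,0,-0.248]]' 0 25 >/dev/null
python3 nose.py n2; python3 go.py .5527 .1308 .24
python3 - <<'E'
from h import *
c=cam("side")["frame"][80:200,190:300];b=cv2.imread("pics/n2.png")
cv2.imwrite("pics/s2.png",cv2.hconcat([cv2.resize(c[:,:,::-1],(352,384),interpolation=cv2.INTER_CUBIC),b[:,64:]]))
E
```

```text
wrist 0.98 5094 [242.6, 258.4]
 tile wrist 0.74 1054 [162.7, 256.3] [0.5473 0.1288 0.0295]
side 0.82 296 [147.1, 240.4]
scene 0.59 116 [210.9, 275.3]
 tile scene 0.71 378 [293.0, 327.8] [0.5263 0.4201 0.0295]
['wrist', 'side', 'scene'] 0.632 [ 5.523e-01  1.318e-01  1.312e-01  4.660e-02 -3.000e-04  1.059e-01
  8.090e-02  5.110e-02] nose-TCP [-0.0009  0.0002 -0.1089]
[0.55317837 0.13153464 0.2401314 ] yang 90.16069629513343 F [-0.42693534 -0.55797546 -0.73431411] [ 0.0539507  -0.00606828  0.00954193] 0.026874621346654106 24.98827286210144 19.6167
rows [ 0.0016 -0.0024  0.0004]
```

View pics/s2.png

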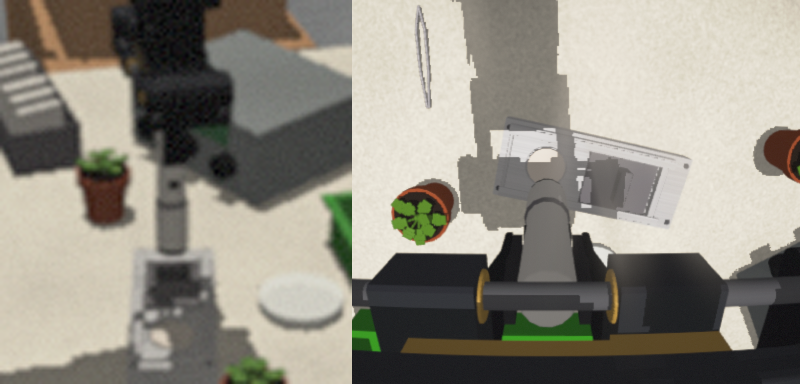

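Run:
```python
from h import *
c=cam("side");f=c["frame"].astype(int)
for z in np.arange(.13,.23,.01): print(round(z,2),np.round(proj(c,[.553,.1315,z]),1),end="; ")
print()
print("cols",list(range(232,256)))
for r in range(126,162,2): print(r,f[r,232:256].sum(1)//3)
for n in("side",):
    m=vision.outline_of(n,"probe")[0]["mask"]
    for r in range(384):
        k=np.flatnonzero(m[r])
        if len(k): print((r,k[0],k[-1]),end=" ")
```

```text
0.13 [157.2 242.8]; 0.14 [154.4 242.8]; 0.15 [151.7 242.7]; 0.16 [148.9 242.7]; 0.17 [146.  242.7]; 0.18 [143.2 242.6]; 0.19 [140.3 242.6]; 0.2 [137.4 242.6]; 0.21 [134.5 242.5]; 0.22 [131.6 242.5]; 
cols [232, 233, 234, 235, 236, 237, 238, 239, 240, 241, 242, 243, 244, 245, 246, 247, 248, 249, 250, 251, 252, 253, 254, 255]
126 [196 181 167 146 106  79  76  90  73  45  17  20  29  16  13   5  20  22
  22  39  53  66  68  63]
128 [196 179 165 150 124 100 100  96  76  41  18  12  24  14  15  11  28  28
  38  51  62  67  65  58]
130 [202 196 192 179 167 142 117  98  74  44  18  19  25  24  29  32  52  63
  66  62  62  67  56  49]
132 [202 203 201 204 201 196 173 129  96  87  86  87  91  93  89  86  79  69
  62  61  65  69  67  46]
134 [199 205 202 202 201 201 173 129 102 101 107 105 106 106 103  98 101 100
  94  87  81  69  71  61]
136 [199 202 201 199 203 202 175 128 104 100  93  77  75  81  92  99 111 108
 110 124 146 140 105  82]
138 [199 201 203 200 205 203 172 129 102 101  84  54  47  67  93 126 168 185
 186 195 204 198 179 168]
140 [201 201 197 198 202 199 175 132 104 103 104 105 
[... 1711 characters left out ...]
, np.int64(247)) (141, np.int64(238), np.int64(247)) (142, np.int64(238), np.int64(247)) (143, np.int64(238), np.int64(248)) (144, np.int64(238), np.int64(248)) (145, np.int64(238), np.int64(248)) (146, np.int64(238), np.int64(248)) (147, np.int64(238), np.int64(248)) (148, np.int64(238), np.int64(248)) (149, np.int64(238), np.int64(248)) (150, np.int64(238), np.int64(248)) (151, np.int64(238), np.int64(248)) (152, np.int64(238), np.int64(248)) (153, np.int64(238), np.int64(248)) (154, np.int64(238), np.int64(248)) (155, np.int64(238), np.int64(248)) (156, np.int64(239), np.int64(247)) (157, np.int64(239), np.int64(247)) (158, np.int64(240), np.int64(246)) (159, np.int64(241), np.int64(245))
```

From the side image edges, the probe axis is vertical to within about 0.01 rad: the mid column is 243.05 at z≈0.19 and 243.25 at z≈0.14, and a vertical line would also shift by about 0.2 px. I'll descend to just above the tile.

```bash
python3 -m handwheel '[[0.002,-0.0024,0.1,0],[0.002,-0.0024,0.2,0],[0.002,-0.0024,0.27,0],[0.002,-0.0024,0.3,0],[0.002,-0.0024,0.3,0],[0.002,-0.0024,0.3,0]]' 0 25
python3 nose.py n3; python3 go.py .5525 .1308 .15
python3 - <<'E'
from h import *
a=cam("side");b=cam("wrist");print("nose row side",proj(a,[.553,.131,.0415]))
s=cv2.resize(a["frame"][140:215,205:280],(400,400),interpolation=cv2.INTER_CUBIC);w=cv2.resize(b["frame"][110:260,180:330],(400,400),interpolation=cv2.INTER_CUBIC)
cv2.imwrite("pics/s3.png",cv2.hconcat([s,w])[:,:,::-1])
E
```

```text
time: 20.27
position: [0.553, 0.1309, 0.1504]
tool_rot: [-0.002, 1.0, 0.0, 0.0]
ft_force: [0.1, -0.3, -0.4]
grip_width: 0.0275
grip_force: 25.0
 tile wrist 0.85 757 [175.9, 257.9] [0.5395 0.1304 0.0295]
side 0.74 248 [170.0, 238.9]
 tile side 0.46 443 [207.1, 269.3] [ 0.6052 -0.0058  0.0295]
scene 0.47 296 [200.9, 241.9]
['side', 'scene'] 1.476 [0.5539 0.1347 0.041  0.0306 0.0645 0.0785 0.0455] nose-TCP [ 0.001   0.0039 -0.1097]
[0.55283466 0.13081835 0.15073108] yang 90.17257096094029 F [-0.54271318 -0.44526843 -1.61824086] [ 0.04226318 -0.00221333  0.02060527] 0.027204743443316345 24.988211716117803 20.7167
rows [ 0.0011 -0.0001  0.0024]
nose row side [np.float64(180.51477025762185), np.float64(243.14687856058447)]
```

View pics/s3.png

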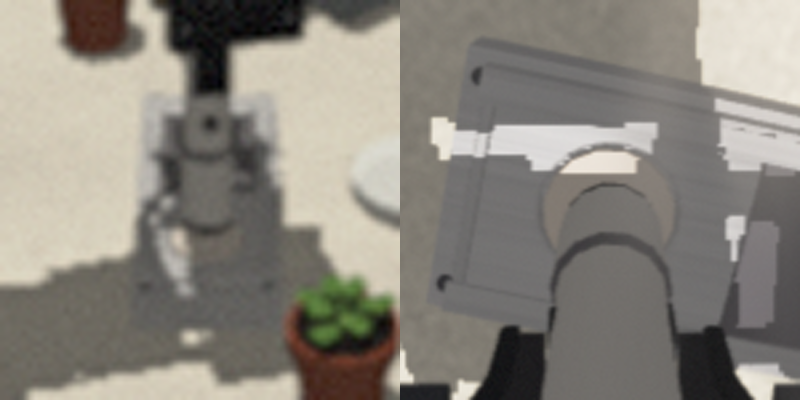

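Run:
```python
from h import *
b=cam("wrist")
for dx in(-.002,0,.002):
  for nz in(.039,.041,.043): print("nose edge",dx,nz,np.round(proj(b,[.5528+dx-.015,.1308,nz]),1))
  print("well edge",dx,np.round(proj(b,[.5527+dx-.0235,.1308,.028]),1),"tile edge",np.round(proj(b,[.5527+dx-.022,.1308,.0295]),1))
  print("well sides",[np.round(proj(b,[.5527+dx,.1308+s,.028]),1) for s in(-.0235,.0235)])
g=b["frame"].astype(int).sum(2)//3
print(g[155:200,257],g[155:200,260])
print(g[186,225:295])
```

```text
nose edge -0.002 0.039 [174.9 258.4]
nose edge -0.002 0.041 [175.5 258.4]
nose edge -0.002 0.043 [176.1 258.4]
well edge -0.002 [162.1 258.4] tile edge [164.2 258.4]
well sides [array([188.1, 231.9]), array([188.2, 284.9])]
nose edge 0 0.039 [177.2 258.4]
nose edge 0 0.041 [177.8 258.4]
nose edge 0 0.043 [178.5 258.4]
well edge 0 [164.4 258.4] tile edge [166.5 258.4]
well sides [array([190.3, 232. ]), array([190.3, 284.8])]
nose edge 0.002 0.039 [179.5 258.4]
nose edge 0.002 0.041 [180.2 258.4]
nose edge 0.002 0.043 [180.8 258.4]
well edge 0.002 [166.7 258.4] tile edge [168.7 258.4]
well sides [array([192.4, 232. ]), array([192.5, 284.8])]
[115 113 129 204 210 212 214 214 179 129 116 138 220 225 225 225 225 225
 224 217 140 122 120  98  75 109 113 113 112 112 113 113 112 112 112 112
 112 112 112 111 111 108  83  71  70] [117 116 130 200 209 209 211 211 187 140 117 138 219 223 223 224 224 223
 223 215 140 123 120 103  79 111 113 114 114 114 114 114 113 114 113 113
 113 115 112 112 112 109  89  74  74]
[113 115 115 115 115 113 108 104 108 118 122 120 121 121 121 121 120 119
 105  90  99 107 109 110 110 110 109 110 111 111 112 112 113 113 114 114
 114 114 115 115 115 116 116 115 117 116 116 115 112 118 124 124 125 124
 125 124 123 120 113 108 113 116 117 116 117 116 115 114 115 115]
```

The wrist view agrees with the prediction to within 0.5 mm (tile edge at row 166, nose edge at row 178, both centred near column 258). Now I'll press down slowly.

```bash
python3 -m handwheel '[[0,0,0.015,0],[0,0,0.028,0],[0,0,0.028,0]]' 0 25 | sed -n 2,4p; python3 go.py
python3 -m handwheel '[[0,0,0.004,0],[0,0,0.0067,0],[0,0,0.0067,0],[0,0,0.0067,0]]' 0 25|  sed -n 2,4p; python3 go.py
```

```text
position: [0.5518, 0.1308, 0.1407]
tool_rot: [-0.001, 1.0, -0.0, -0.001]
ft_force: [-0.6, -0.4, -0.7]
[0.55180131 0.13076677 0.14066002] yang 90.17123013427816 F [-0.60065811 -0.38412792 -0.71963157] [0.0502261  0.02625742 0.01190491] 0.027333893412804643 24.988403621537145 21.1167
position: [0.5526, 0.1308, 0.1397]
tool_rot: [-0.002, 1.0, -0.0, -0.0]
ft_force: [0.1, -0.1, -2.0]
[0.55260557 0.13082447 0.13969523] yang 90.17425332739931 F [ 0.05459955 -0.13489528 -2.00926819] [ 0.05618241 -0.01823451  0.0059011 ] 0.027370549858951224 24.98846917063929 21.45
```

```bash
python3 -m handwheel '[[0,0,0.003,0],[0,0,0.0033,0],[0,0,0.0033,0]]' 0 25|  sed -n 2,4p; python3 go.py;python3 go.py|cut -c1-130
```

```text
position: [0.5528, 0.1308, 0.139]
tool_rot: [-0.002, 1.0, 0.0, 0.0]
ft_force: [-0.1, -0.1, 0.2]
[0.55276136 0.13083524 0.13895626] yang 90.17382565627344 F [-0.05786092 -0.1258532   0.18349197] [ 0.03602092 -0.02184069 -0.06190335] 0.02784197085626624 24.988498977036215 21.7
[0.55276136 0.13083524 0.13895626] yang 90.17382565627344 F [-0.05786092 -0.1258532   0.18349197] [ 0.03602092 -0.02184069 -0.0619
```

```bash
python3 -m handwheel '[[0,0,0.003,0],[0,0,0.0067,0],[0,0,0.0067,0],[0,0,0.0067,0],[0,0,0.0067,0]]' 0 25|  sed -n 2,4p; python3 go.py
python3 -m handwheel '[[0,0,0.002,0],[0,0,0.0033,0],[0,0,0.0033,0],[0,0,0.0033,0],[0,0,0.0033,0]]' 0 25|  sed -n 2,4p; python3 go.py
```

```text
position: [0.5528, 0.1308, 0.1369]
tool_rot: [-0.002, 1.0, 0.0, 0.0]
ft_force: [-0.3, 0.3, 1.2]
[0.55278286 0.13080633 0.1369342 ] yang 90.17236395435464 F [-0.27581999  0.27524252  1.24283511] [ 0.00641815 -0.00415702 -0.01556632] 0.02693007895392624 24.988645185367204 22.1167
position: [0.5527, 0.1308, 0.1359]
tool_rot: [-0.002, 1.0, 0.0, 0.0]
ft_force: [0.0, 0.8, 2.7]
[0.55274748 0.13082807 0.13588188] yang 90.17353031596853 F [0.04124451 0.77099886 2.68177735] [-0.01408134  0.0094902   0.06721842] 0.027282247610277408 24.9889127802453 22.5333
```

```bash
python3 -m handwheel '[[0,0,0.0023,0],[0,0,0.0023,0],[0,0,0.0023,0]]' 0 25|  sed -n 2,4p
python3 - <<'E'
from h import *
F=[];P=[]
for i in range(16):
    cam("side" if i else "wrist");o=robot.get_obs();F.append(o["ft_force"]);P.append(o["position"])
F=np.array(F);print(F.mean(0),F.std(0),np.mean(P,0),o["time"])
b=cam("wrist");save(b,"end.png")
w=cv2.resize(b["frame"][110:260,180:330],(400,400),interpolation=cv2.INTER_CUBIC);a=cam("side")
s=cv2.resize(a["frame"][140:215,205:280],(400,400),interpolation=cv2.INTER_CUBIC);cv2.imwrite("pics/e.png",cv2.hconcat([s,w])[:,:,::-1])
E
```

```text
position: [0.5527, 0.1308, 0.1351]
tool_rot: [-0.002, 1.0, -0.0, 0.0]
ft_force: [-0.4, 0.0, 2.2]
[-0.14857063 -0.17190792  2.89955405] [0.4751154  0.36362812 0.29924955] [0.55267127 0.13081307 0.13510706] 23.5833
```

View pics/e.png

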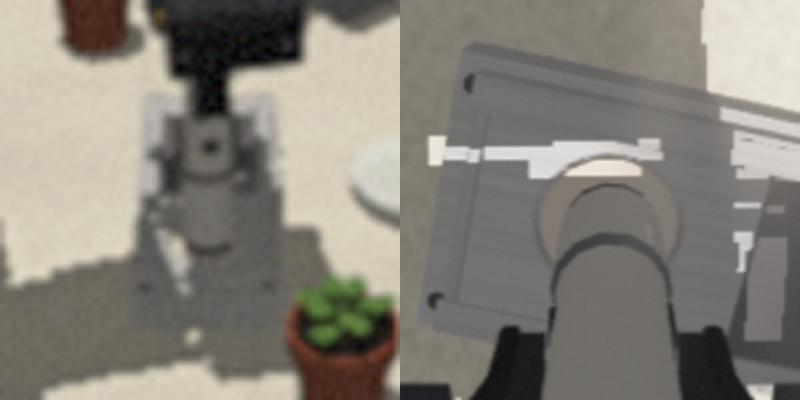

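The nose is centred on the tile (ring column about 610 against well 539–680) and the load is about 4.1 N after allowing for the probe's weight. I'll trim by 0.3 mm and hand in.

```bash
python3 -m handwheel '[[0,0,0.001,0],[0,0,0.001,0],[0,0,0.001,0],[0,0,0.001,0]]' 0 25; python3 -c "
from rig import job
print(job.hand_in())"
```

```text
time: 24.02
position: [0.5526, 0.1308, 0.1348]
tool_rot: [-0.002, 1.0, -0.0, 0.0]
ft_force: [-0.5, -1.1, 1.7]
grip_width: 0.0276
grip_force: 25.0
the job is handed in; nothing more can be done
None
```

I slid the cover to its end stop and handed the job in at 24 s with the probe still gripped upright on the middle of the tile, pressed in an estimated 4 mm at about 4 N; no verdict came back.

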